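# Unlock the comparator and hold its spindle lifted

## Robot

A 7-joint arm with a two-finger parallel gripper is mounted at the origin on the work surface. World frame = base frame: x ahead of the robot, y to its left, z up, the work surface at z = 0. Lengths are in m, angles in rad, forces in N, time in s.
With the tool pointing down it reaches from about 0.4 to 0.85 m from the base axis. Payload 4.5 kg.
Tool frame: the origin (TCP) lies midway between the tips of the shut fingers; the grasp point (between the pads) lies 19 mm behind it; z points along the fingers, y is the line along which they close (so a half turn about z gives the same grasp; the last joint's range is limited). The gripper opens to 88 mm and grips with 3 to 60 N. Pads are 18 mm wide; open, the fingers measure 123 mm over their backs; the gripper's body (75 mm by 187 mm) begins 45 mm behind the grasp point.
Start: joints at [-1.252, 0.689, -0.195, 1.565, 0.157, 0.902, -0.215], TCP at [0.176, 0.6, 0.239] pointing down, gripper open.
Joint ranges: [-3.01, 3.01], [-0.46, 2.08], [-1.47, 1.51], [0.13, 2.56], [-1, 4.14], [0.04, 2.09], [-2.66, 2.66]. Speed limits (rad/s): [2.57, 2.57, 3.14, 3.14, 3.14, 3.14, 3.14].

## Interface

Orientations are given as a unit quaternion [x, y, z, w].
In Python, from plant import sensors, eyes, finish_job gives the robot as it stands.
- The arm moves only by the tool send_rows, never from a script. Its argument "rows" is text: rows parted by semicolons, each of 4 numbers parted by spaces: the shift along the tool's x, y, z normalised to -1 to 1, where 1 is 30 cm, then the turn about the tool's z normalised to -1 to 1, where 1 is 2 pi rad. A call has 1 to 10 rows; each row is the pose to reach, as a shift and turn from the pose commanded when the call began, along the tool's axes at that moment, turning the shorter way round; what a row does not reach only later rows make up. A row lasts 1/12 s, in which the tool goes at most 41.7 mm and 7.16 degrees, less where a joint would pass 70% of its speed; a pose out of reach is approached as far as the arm can. A call with a number of a shift or a turn outside -1 to 1 is refused whole. A call with a gripper value outside its range is refused whole. "jaw" is the closure, from -1 (fully open) to 1 (shut), set as the call begins (left out, the last holds). The fingers move at their own pace and stop on an object; "force" is the grip in N (left out, the last holds). Time passes only in rows, so rows that repeat a pose let the fingers close. It gives the time, the measured TCP pose, the force, the opening and the grip force at its end, in the units of the state.
- sensors.get_state(): the state, without advancing time (a new reading comes with each control period).
- eyes.snapshot(name): name is "side" or "top"; returns (picture, depth): 480x640x3 uint8, red, green, blue; 480x640 float32, m along the optical axis (not along the pixel's ray), 0 where there is no reading.
- eyes.calibration(name): a dict with "fov_y" (degrees; the focal length in pixels is half the picture's height over the tangent of half this angle, whatever the lens; pixels are square), "cx", "cy" (the principal point, pixels), "dist_coeffs" ([k1, k2, p1, p2, k3] as OpenCV has them; the pictures are not rectified), "world_from_camera" (4x4, takes a point from camera to world coordinates). Camera axes: x right, y down, z forward; pixel columns grow to the right and rows downward; lengths in m; the calibration is good to about 2 mm. A picture is of the moment at which its call begins. calibration takes no time and is no camera call.
- finish_job(): hands the job in; it is judged then, once.
The state is a dict: "clock": time; "q": joint angles; "qd": joint speeds; "joint_torque": joint torques, N m; "tool_pos": TCP position; "eef_rot": TCP orientation; "contact_force": force on the tool from outside, world axes, zero at the start; "moment": the same for the moment, N m; "opening": opening from 0.0 (shut) to 1.0 (fully open); "finger_force": force on a finger pad.
Only numpy, scipy, OpenCV 4.12 (cv2) and the standard library are available. Lean on these libraries where they do the work, as an engineer would, in place of code of your own. Each camera call takes 0.05 s, during which the arm holds its last target. There are 200 camera calls.

## Task

On the dial comparator stand, first slide the yellow transport lock fully home to its green-dot end. Then press the red pad of the lift lever down with the fingers, about halfway (10 mm), so that the needle stands in the green sector and the spindle is clear of the gauge block; never run it hard to the bottom. Finish still holding the pad there, steady, so that a colleague can swap the block, and leave the block and everything else on the bench where it is.

Things in the scene. Friction and masses are not known exactly. Their poses are not given: they have to be found in the camera images.
- stand: dial comparator stand, fixed: black granite base 200 mm (its x) by 300 mm (its y) by 40 mm high; steel column (to 275 mm high) at its own x +35, y +115 mm; dial 84 mm across at x +35, y +40, 232 mm high, face to its +x; lift lever along its y at x +35. Origin: centre of the base's underside, on the bench; z up. Its yaw is within 0.35 rad of 0.
- lock (a joint): transport lock, m: travel of the yellow grip along the stand's +y. 0 = locked (red-dot end, -y), 0.060 = end stop, unlocked (green-dot end, +y, nearer the column). Starts between 0 and 0.02. It stays where it is left and rubs with about 1.5 N.
- lock_grip (a point): centre of the top of the yellow lock grip, a block 26 mm (stand x) by 20 mm (stand y) by 34 mm tall on an aluminium track 34 mm wide, 52 mm above the bench; grip top 86.5 mm above the bench, at the stand's x -65 mm, y -30 mm (locked) to +30 mm (unlocked). Grip it from above across the stand's x.
- lift_lever: aluminium lift lever, a see-saw along the stand's y. Origin: its pivot, at the stand's x +35, y -45 mm, 100 mm above the bench, hinged about the stand's x. Its -y end carries the red pad 85 mm from the pivot; its other end lifts the spindle.
- pad (a point): centre of the top of the red round pad (38 mm across) on the lever: at the stand's x +35, y -130 mm, 115 mm above the bench when free. It goes down 20 mm to its stop, against a spring: about 2 N to start, 5 N at 10 mm, 8 N at the stop; it springs up when let go.
- spindle (a joint): lift of the measuring spindle, m: 0 at rest just over the gauge block, 0.020 at the stop; it rises as far as the pad is pressed down. The dial's red needle shows it: straight up at 0.010, green sector 0.007 to 0.013.
- gauge_block: steel block 35 x 22 x 30 mm high, loose on the anvil (52 mm above the bench) under the spindle; origin at the centre of its underside. Not to be disturbed.
- caliper: bystander: digital caliper lying flat, 235 mm long; origin under the middle of its beam, beam along its x
- v_block: bystander: dark steel V-block 50 x 70 x 44 mm; origin under its centre
- ring_gauge: bystander: steel ring 68 mm across, 22 mm high; origin under its centre
- plug_gauge: bystander: dark steel plug gauge standing up, 34 mm across, 85 mm high; origin under its centre
- hex_part: bystander: aluminium hexagon part, 32 mm across, 44 mm high; origin under its centre
- oil_can: bystander: blue oil bottle, 44 mm across, 110 mm high; origin under its centre

How it is judged:
On the way, in this order (a step that is already met when the one before it is completed fails the run):
1. the transport lock is at its unlocked end stop (within 5 mm) (value of joint lock above 0.055 m), for 0.2 s.
2. the fingers hold the pad down with the spindle lifted 7 to 13 mm, for 0.5 s (value of joint spindle between 0.007 and 0.013 m and contact force between the fingers and lift_lever above 1 N and value of joint lock above 0.055 m), for 0.5 s.
At the end, for the whole second after the job is handed in: The program ends holding: the lock within 5 mm of its unlocked end stop, the spindle lifted 7 to 13 mm (needle in the green), the fingers pressing the lever with more than 1 N (all of step 2); the arm keeps its last pose, push and grip.
It fails at once if the lever is pressed more than 3 mm while the lock is not yet at its unlocked end (within 5 mm) (value of joint spindle above 0.003 m and value of joint lock below 0.055 m).
It fails at once if the lever is driven close to its bottom stop (more than 17.5 of 20 mm) (value of joint spindle above 0.0175 m).
It fails at once if the gauge block is shifted more than 8 mm (distance of gauge_block from where it was at the start of the episode above 0.008 m).
It fails at once if another thing on the bench is moved more than 20 mm (distance of any of caliper, v_block, ring_gauge, plug_gauge, hex_part, oil_can from where it was at the start of the episode above 0.02 m).
It also fails if it takes over 43 s, if anything falls off the work surface, if the arm or the gripper's body presses on something with over 40 N, if the wrist force passes 120 N, or if a joint passes its speed limit or range.

## Working session

There is one attempt and no reset: what is moved stays moved. The work goes in short steps, Python scripts to look and compute and a tool call to move; the robot and the scene stay as the last step left them, time stands still between calls to the robot, and variables do not carry over. Pictures are saved under pics/ and viewed, at most 10 in all, crops included, and the job is handed in when it is done.

Besides the shell and the picture viewer there is one more tool, called after "Call:" by a JSON object that holds its "api" and its "payload". send_rows: Moves the arm, as the interface text tells. Scaled input: -1 to 1 covers 30 cm each way for a shift and 2 pi rad each way for a turn. Its arguments: {"type":"object","properties":{"rows":{"type":"string"},"jaw":{"type":"number"},"force":{"type":"number"}},"required":["rows"]}

```bash
mkdir -p pics
cat > h.py <<'E'
import numpy as np, cv2
from plant import sensors, eyes, finish_job
def grab(name):
    im,d=eyes.snapshot(name); c=eyes.calibration(name)
    return im,d,c
def world(d,c):
    f=240/np.tan(np.radians(c["fov_y"])/2)
    K=np.array([[f,0,c["cx"]],[0,f,c["cy"]],[0,0,1.]])
    v,u=np.mgrid[:480,:640]
    p=np.stack([u,v],-1).reshape(-1,1,2).astype(np.float32)
    n=cv2.undistortPoints(p,K,np.array(c["dist_coeffs"],float)).reshape(480,640,2)
    P=np.dstack([n*d[...,None],d])
    T=np.array(c["world_from_camera"])
    return P@T[:3,:3].T+T[:3,3]
E
python3 - <<'E'
from h import *
for n in("top","side"):
    im,d,c=grab(n); cv2.imwrite(f"pics/{n}0.png",im[...,::-1]); np.savez(f"{n}0.npz",im=im,d=d,W=world(d,c))
    print(n,np.round(c["world_from_camera"],3).tolist())
s=sensors.get_state(); print(s)
E
```

```text
top [[0.023, -0.994, 0.11, 0.369], [-1.0, -0.023, 0.003, 0.017], [-0.0, -0.11, -0.994, 1.211], [0.0, 0.0, 0.0, 1.0]]
side [[-0.931, -0.158, 0.331, 0.095], [-0.366, 0.443, -0.819, 0.99], [-0.017, -0.883, -0.47, 0.679], [0.0, 0.0, 0.0, 1.0]]
{'clock': 0.1, 'q': array([-1.25218607,  0.68989019, -0.19451684,  1.56620612,  0.15728924,
        0.90252611, -0.21509059]), 'qd': array([ 0.0003349 , -0.00127651, -0.00031755, -0.00213462, -0.00237533,
        0.00105004,  0.00013902]), 'joint_torque': array([-3.55387019e-03, -5.28498280e+01, -1.27142742e+00, -1.53836471e+01,
       -5.25029597e-02,  2.04007381e-03,  5.93021150e-05]), 'tool_pos': array([0.1754945 , 0.59927267, 0.23800539]), 'eef_rot': array([ 1.41888439e-01,  9.89882315e-01, -8.18155680e-04, -5.82464631e-05]), 'contact_force': array([ 0.67288819, -0.11981788,  0.65419268]), 'moment': array([-0.01777755, -0.00922949,  0.02849148]), 'finger_force': 0.0, 'opening': 0.9986241270330931}
```

View pics/top0.png

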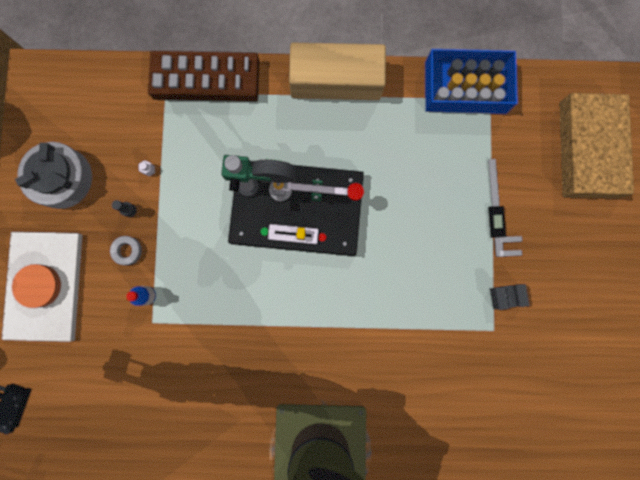

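View pics/side0.png

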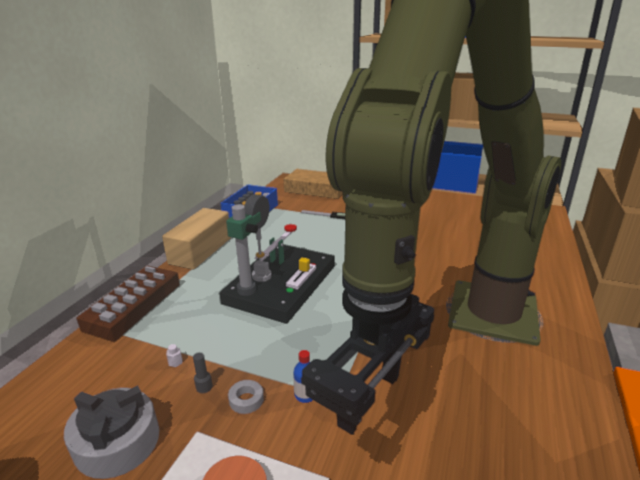

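The top view shows the stand centred near (297,210), with the yellow grip at (301,233), the red pad at (355,191), the green dot at (264,231) and the column at (236,165). The side view confirms this, and the stand area is clear of the arm.

```bash
cat > loc.py <<'E'
from h import *
def blobs(W,im):
    hsv=cv2.cvtColor(im,cv2.COLOR_RGB2HSV).astype(int);H,S,V=[hsv[...,i] for i in range(3)]
    box=(W[...,0]>.3)&(W[...,0]<.75)&(W[...,1]>-.25)&(W[...,1]<.35)
    red=((H<8)|(H>172))&(S>150)&(V>80)&box
    yel=(H>18)&(H<35)&(S>140)&(V>80)&box
    return {"pad":red&(W[...,2]>.085),"reddot":red&(W[...,2]<.08),"grip":yel&(W[...,2]>.06),"green":(H>45)&(H<80)&(S>150)&box&(W[...,2]<.08)&(W[...,2]>.045)&(V>80)}
if __name__=="__main__":
    for n in("top","side"):
        z=np.load(n+"0.npz");W,im=z["W"],z["im"]
        for k,m in blobs(W,im).items():
            if m.sum(): 
                P=W[m];print(n,k,m.sum(),np.median(P,0).round(4),P.min(0).round(3),P.max(0).round(3))
        if n=="top":
            V=im.max(-1)
            m=(V<60)&(abs(W[...,2]-.04)<.006)&(W[...,0]>.3)&(W[...,0]<.75)&(abs(W[...,1])<.3)
            r=cv2.minAreaRect(W[m][:,:2].astype(np.float32));print("base",r,m.sum())
E
python3 loc.py
```

```text
top pad 225 [ 0.5803 -0.0644  0.1148] [ 0.369 -0.082  0.108] [0.6   0.017 1.211]
top reddot 69 [0.4881 0.0026 0.0404] [ 0.477 -0.082  0.036] [0.614 0.012 0.047]
top grip 109 [0.4911 0.0545 0.0864] [0.478 0.043 0.063] [0.595 0.113 0.114]
top green 1 [0.4985 0.1336 0.0474] [0.498 0.134 0.047] [0.498 0.134 0.047]
base ((0.55439692735672, 0.06658562272787094), (0.29507654905319214, 0.1974884569644928), 85.61217498779297) 6853
side pad 58 [ 0.5773 -0.0545  0.1158] [ 0.564 -0.073  0.109] [ 0.595 -0.043  0.118]
side grip 119 [0.4874 0.0632 0.0792] [0.476 0.046 0.061] [0.502 0.068 0.091]
side green 1 [0.4966 0.1422 0.0452] [0.497 0.142 0.045] [0.497 0.142 0.045]
```

Call:
{"api": "send_rows", "payload": {"rows": "-0.775 -0.8 0 0;-0.775 -0.8 0 0;-0.775 -0.8 0 0;-0.775 -0.8 0 0;-0.775 -0.8 0 0;-0.775 -0.8 0 0;-0.775 -0.8 0 0;-0.775 -0.8 0 0;-0.775 -0.8 0 0;-0.775 -0.8 0 0", "jaw": 1, "force": 30}}

```text
clock: 0.93
tool_pos: [0.3326, 0.3015, 0.2386]
eef_rot: [0.145, 0.989, -0.001, 0.0]
contact_force: [-0.6, 0.8, 0.7]
opening: 0.269
finger_force: 0.0
```

Call:
{"api": "send_rows", "payload": {"rows": "-0.775 -0.8 0 -0.033;-0.775 -0.8 0 -0.033;-0.775 -0.8 0 -0.033;-0.775 -0.8 0 -0.033;-0.775 -0.8 0 -0.033;-0.775 -0.8 0 -0.033;-0.775 -0.8 0 -0.033;-0.775 -0.8 0 -0.033;-0.775 -0.8 0 -0.033;-0.775 -0.8 0 -0.033"}}

```text
clock: 1.77
tool_pos: [0.4883, 0.0077, 0.2383]
eef_rot: [0.041, 0.999, 0.0, 0.0]
contact_force: [-0.2, 0.6, 0.2]
opening: 0.005
finger_force: 0.0
```

Call:
{"api": "send_rows", "payload": {"rows": "0 0 0.1 0;0 0 0.2 0;0 0 0.3 0;0 0 0.4 0;0 0 0.43 0;0 0 0.43 0;0 0 0.43 0"}}

```text
clock: 2.35
tool_pos: [0.4871, 0.0105, 0.1101]
eef_rot: [0.037, 0.999, 0.0, -0.0]
contact_force: [0.9, -0.2, -0.1]
opening: 0.004
finger_force: 0.0
```

Run:
```python
from h import *
from loc import blobs
L=[]
for n in("top","side"):
    im,d,c=grab(n);W=world(d,c)
    for k,m in blobs(W,im).items():
        if k in("grip","pad") and m.sum(): print(n,k,m.sum(),np.median(W[m],0).round(4))
    L.append(cv2.resize(im[130:290,200:400] if n=="top" else im[190:350,200:400],(400,320))[...,::-1])
cv2.imwrite("pics/a.png",np.hstack(L)); print(sensors.get_state()["tool_pos"])
```

```text
top pad 183 [ 0.5826 -0.0666  0.1153]
top grip 49 [0.4956 0.061  0.1107]
side grip 137 [0.4877 0.0628 0.0792]
[0.48800775 0.00959518 0.11114023]
```

View pics/a.png

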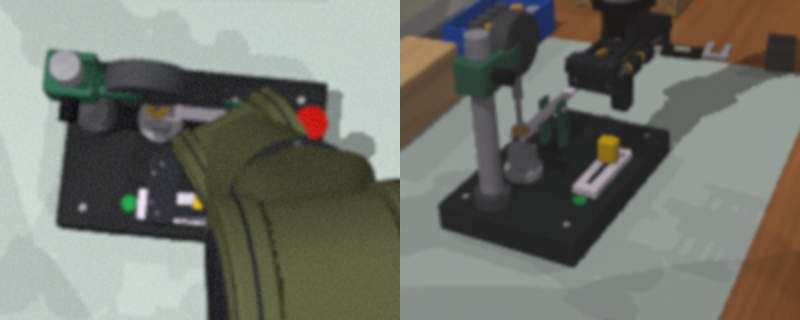

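The right half shows the shut fingers on the -y side of the yellow grip (crop (608,150)), clear of the lever. I'll descend and push.

Call:
{"api": "send_rows", "payload": {"rows": "0 0 0.05 0;0 0 0.1 0;0 0 0.14 0;0 0 0.14 0;0 0.04 0.14 0;0 0.06 0.14 0;0 0.08 0.14 0;0 0.1 0.14 0;0 0.12 0.14 0;0 0.12 0.14 0"}}

```text
clock: 3.28
tool_pos: [0.4904, 0.046, 0.0682]
eef_rot: [0.038, 0.999, 0.001, 0.001]
contact_force: [0.1, 0.3, 0.3]
opening: 0.002
finger_force: 0.0
```

Call:
{"api": "send_rows", "payload": {"rows": "0 0.02 0 0;0 0.04 0 0;0 0.06 0 0;0 0.08 0 0;0 0.08 0 0;0 0.08 0 0"}}

```text
clock: 3.78
tool_pos: [0.4915, 0.0694, 0.0675]
eef_rot: [0.038, 0.999, 0.0, -0.0]
contact_force: [0.5, 0.3, 0.8]
opening: 0.003
finger_force: 0.0
```

```bash
cat > see.py <<'E'
from h import *
from loc import blobs
im,d,c=grab("side");W=world(d,c)
for k,m in blobs(W,im).items():
    if k in("grip","pad") and m.sum(): print(k,m.sum(),np.median(W[m],0).round(4))
import sys
cv2.imwrite(f"pics/{sys.argv[1]}.png",cv2.resize(im[190:350,200:400],(600,480),interpolation=cv2.INTER_CUBIC)[...,::-1])
s=sensors.get_state();print(s["tool_pos"],s["contact_force"])
E
python3 see.py b
```

```text
pad 33 [ 0.584  -0.0505  0.1161]
grip 139 [0.4914 0.1041 0.0795]
[0.49139125 0.06895592 0.06754183] [-0.56148075 -0.46819578  1.13456622]
```

View pics/b.png

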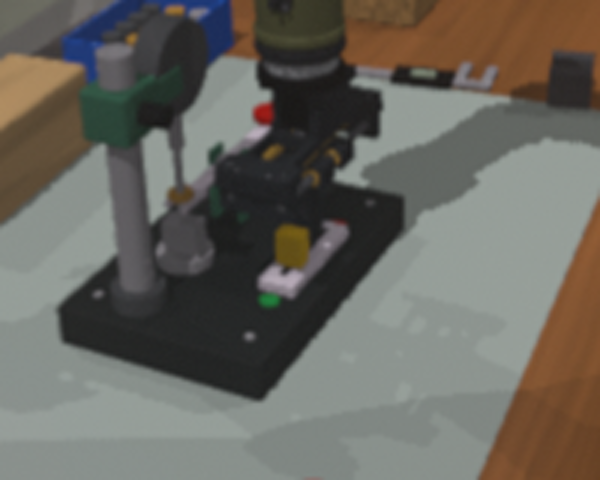

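The grip has moved 41 mm with the fingers behind it, so it sits near 54 mm. I'll push it on to the stop.

Call:
{"api": "send_rows", "payload": {"rows": "0 0.01 0 0;0 0.02 0 0;0 0.025 0 0;0 0.025 0 0;0 0.025 0 0;0 0.025 0 0"}}

```text
clock: 4.33
tool_pos: [0.4922, 0.076, 0.0677]
eef_rot: [0.039, 0.999, 0.0, -0.0]
contact_force: [0.3, -0.4, 0.3]
opening: 0.002
finger_force: 0.1
```

Call:
{"api": "send_rows", "payload": {"rows": "0 0.005 0 0;0 0.01 0 0;0 0.01 0 0;0 0.01 0 0"}}

```text
clock: 4.67
tool_pos: [0.4924, 0.0781, 0.0677]
eef_rot: [0.039, 0.999, -0.0, -0.0]
contact_force: [0.2, -3.4, 0.3]
opening: 0.006
finger_force: 1.6
```

Now meeting the stop (3.4 N). I'll push a little more to confirm.

Call:
{"api": "send_rows", "payload": {"rows": "0 0.005 0 0;0 0.01 0 0;0 0.01 0 0;0 0.01 0 0"}}

```text
clock: 5.0
tool_pos: [0.4923, 0.0783, 0.0678]
eef_rot: [0.04, 0.999, -0.002, -0.001]
contact_force: [0.6, -8.9, 3.3]
opening: 0.003
finger_force: 4.4
```

```bash
python3 see.py c
```

```text
pad 21 [ 0.5867 -0.0517  0.1159]
grip 132 [0.4906 0.1114 0.081 ]
[0.49227936 0.07835491 0.0677785 ] [ 0.05604384 -8.22077457  2.67183539]
```

Call:
{"api": "send_rows", "payload": {"rows": "0 -0.05 0 0;0 -0.1 0 0;0 -0.1 0 0;0 -0.1 -0.12 0;0 -0.1 -0.24 0;0 -0.1 -0.36 0;0 -0.2 -0.36 0;0 -0.32 -0.36 0;0 -0.46 -0.36 0;0 -0.46 -0.36 0"}}

```text
clock: 5.88
tool_pos: [0.4808, -0.0644, 0.1757]
eef_rot: [0.045, 0.999, -0.003, -0.0]
contact_force: [-0.4, -0.1, -0.1]
opening: 0.005
finger_force: 0.0
```

Run:
```python
from h import *
from loc import blobs
for n in("top","side"):
    im,d,c=grab(n);W=world(d,c)
    for k,m in blobs(W,im).items():
        if k in("grip","pad") and m.sum(): print(n,k,m.sum(),np.median(W[m],0).round(4))
s=sensors.get_state();print(s["tool_pos"],s["contact_force"],s["eef_rot"])
```

```text
top pad 22 [ 0.5961 -0.0599  0.114 ]
top grip 138 [0.4965 0.0986 0.0875]
side pad 59 [ 0.578  -0.0541  0.1158]
side grip 137 [0.4914 0.1114 0.0794]
[ 0.48229415 -0.05660817  0.17580686] [-0.08009557  0.55584626 -0.00686398] [4.05265607e-02 9.99178286e-01 3.54689230e-04 4.74791510e-04]
```

The lock is at its end and stays there. Now to above the pad.

Call:
{"api": "send_rows", "payload": {"rows": "-0.1 0 0 0;-0.2 0 0 0;-0.3 0 0 0;-0.33 0 0 0;-0.33 0 0 0;-0.33 0 0.08 0;-0.33 0 0.15 0;-0.33 0 0.15 0;-0.33 0 0.15 0"}}

```text
clock: 6.73
tool_pos: [0.5792, -0.0614, 0.1301]
eef_rot: [0.037, 0.999, 0.0, -0.002]
contact_force: [0.7, -0.2, -0.3]
opening: 0.008
finger_force: 0.0
```

```bash
python3 see.py d
```

```text
pad 57 [ 0.5775 -0.0565  0.1158]
grip 138 [0.492  0.1116 0.0798]
[ 0.58031659 -0.06178676  0.13115025] [-0.07848124  0.30797827  0.51875204]
```

View pics/d.png

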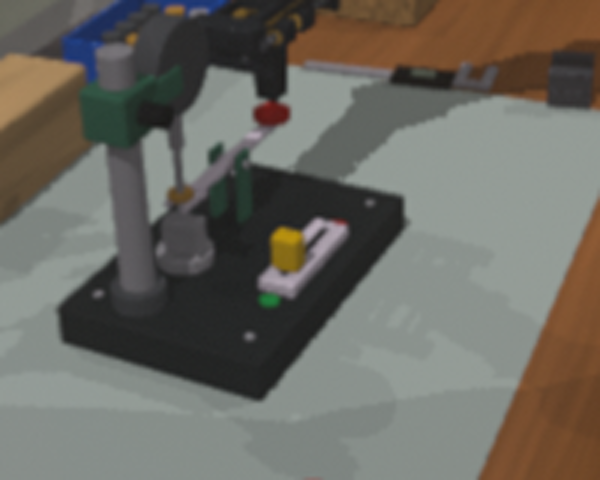

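The fingertips stand right over the red pad (272,113), and the yellow grip is at its green end (288,250). I'll lower onto the pad.

Call:
{"api": "send_rows", "payload": {"rows": "0 0 0.03 0;0 0 0.05 0;0 0 0.06 0;0 0 0.065 0;0 0 0.065 0;0 0 0.065 0"}}

```text
clock: 7.28
tool_pos: [0.5811, -0.0636, 0.1116]
eef_rot: [0.039, 0.999, -0.0, 0.0]
contact_force: [-0.2, -0.3, 3.5]
opening: 0.001
finger_force: 1.9
```

Call:
{"api": "send_rows", "payload": {"rows": "0 0 0.005 0;0 0 0.01 0;0 0 0.015 0;0 0 0.02 0;0 0 0.02 0;0 0 0.02 0"}}

```text
clock: 7.78
tool_pos: [0.5811, -0.0642, 0.1054]
eef_rot: [0.039, 0.999, -0.0, 0.0]
contact_force: [-0.5, -1.9, 6.2]
opening: 0.008
finger_force: 3.1
```

Run:
```python
from h import *
F=[];Z=[]
for i in range(6):
    im,d,c=grab("side"); s=sensors.get_state();F.append(s["contact_force"][2]);Z.append(s["tool_pos"][2])
print(np.mean(F),np.std(F),np.mean(Z),Z)
W=world(d,c)
from loc import blobs
m=blobs(W,im)["pad"];print(m.sum(),np.median(W[m],0))
im2=grab("top")[0]
cv2.imwrite("pics/e.png",np.hstack([cv2.resize(im[190:350,200:400],(400,320),interpolation=cv2.INTER_CUBIC),cv2.resize(im2[130:290,200:400],(400,320),interpolation=cv2.INTER_CUBIC)])[...,::-1])
```

```text
5.949925529088637 0.5817527865196493 0.10548972972182831 [np.float64(0.10544982352788711), np.float64(0.10548901947237493), np.float64(0.10547883206513814), np.float64(0.10551726004557918), np.float64(0.10549967230307075), np.float64(0.10550377091691981)]
20 [ 0.5697919  -0.04958528  0.10373224]
```

View pics/e.png

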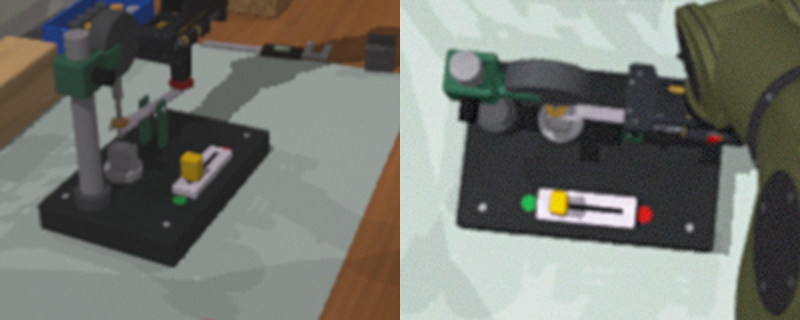

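The pad is pressed, the spindle collar (119,124) is clear of the block, and the grip is at the green end in the top view (559,203). I'll check the lift by measuring how far the collar rose.

```bash
cat > lift.py <<'E'
from h import *
z=np.load("side0.npz");a=z["im"].astype(np.float32)
b=np.mean([grab("side")[0].astype(np.float32) for _ in range(4)],0)
c=eyes.calibration("side");T=np.array(c["world_from_camera"]);f=240/np.tan(np.radians(c["fov_y"])/2)
def br(i): # bronze weight: red minus blue
    w=np.clip(i[...,0]-i[...,2]-35,0,None)[240:275,250:272]
    v,u=np.mgrid[240:275,250:272]; return w.sum(),(w*u).sum()/w.sum(),(w*v).sum()/w.sum()
A,B=br(a),br(b)
# depth of spindle axis at stand (35,~40): world
p=np.array([.5544+.0349+.003,.0666-.0027+.0399,.1]);zc=((p-T[:3,3])@T[:3,:3])[2]
k=f*np.linalg.norm([0,T[2,1]])/zc
print(A,B,"rise mm",(A[2]-B[2])/k*1000, "px/mm",k/1000)
s=sensors.get_state();print(s["tool_pos"],s["contact_force"])
E
python3 lift.py
python3 - <<'E'
import cv2,numpy as np
from h import *
a=np.load("side0.npz")["im"];b=grab("side")[0]
r=lambda i:cv2.resize(i[190:290,220:300],(384,480),interpolation=cv2.INTER_CUBIC)
cv2.imwrite("pics/f.png",np.hstack([r(a),r(b)])[...,::-1])
E
```

```text
(np.float32(488.0), np.float64(259.9836065573771), np.float64(254.6987704918033)) (np.float32(338.0), np.float64(259.6989644970414), np.float64(251.0458579881657)) rise mm 10.925382909986984 px/mm 0.33435098190457346
[ 0.58104592 -0.06419909  0.10550087] [ 0.13766419 -2.80486599  5.05258783]
```

View pics/f.png

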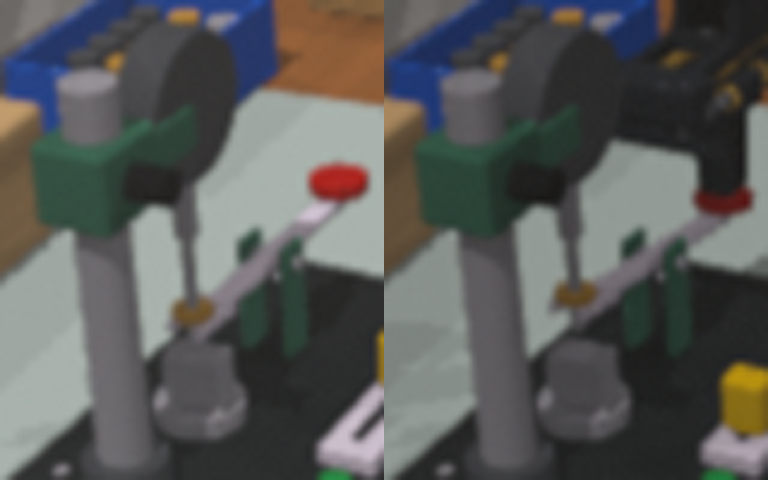

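The collar rose from (192,312) to (575,294) in the crop, about 11 mm, and the block has not moved. I'll ease up 1 mm to centre it in the green sector and hold.

Call:
{"api": "send_rows", "payload": {"rows": "0 0 -0.003 0;0 0 -0.003 0;0 0 -0.003 0;0 0 -0.003 0;0 0 -0.003 0;0 0 -0.003 0;0 0 -0.003 0;0 0 -0.003 0;0 0 -0.003 0;0 0 -0.003 0"}}

```text
clock: 9.22
tool_pos: [0.5811, -0.0641, 0.1064]
eef_rot: [0.039, 0.999, -0.0, 0.0]
contact_force: [0.6, -2.0, 4.4]
opening: 0.004
finger_force: 2.9
```

```bash
python3 lift.py
```

```text
(np.float32(488.0), np.float64(259.9836065573771), np.float64(254.6987704918033)) (np.float32(345.25), np.float64(259.67921795800146), np.float64(251.36350470673426)) rise mm 9.975343174021061 px/mm 0.33435098190457346
[ 0.58106696 -0.06415122  0.1063683 ] [ 0.21663925 -2.2816345   5.6735532 ]
```

```bash
python3 -c "
from plant import finish_job
print(finish_job())"
```

```text
the job is handed in; nothing more can be done
None
```

I handed the job in with the lock pushed home against its end stop and the fingers holding the pad down at about 5 N. The spindle lift measures about 10 mm from the side camera; I couldn't see the needle itself, and no verdict came back.

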